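Show the overhead camera the turning order

ROBOT

A 6-joint arm with a two-finger parallel gripper is mounted at the origin on the work surface. World frame = base frame: x ahead of the robot, y to its left, z up, the work surface at z = 0. Lengths are in m, angles in rad, forces in N, time in s.
With the tool pointing down it reaches from about 0.35 to 0.875 m from the base axis. Payload 4.2 kg.
Tool frame: the origin (TCP) lies between the finger pads, 19 mm behind the fingertips; this is the grasp point; z points along the fingers, y is the line along which they close (so a half turn about z gives the same grasp; the last joint's range is limited). The gripper opens to 87 mm and grips with 3 to 60 N. Pads are 19 mm wide; open, the fingers measure 117 mm over their backs; the gripper's body (75 mm by 190 mm) begins 51 mm behind the grasp point.
Start: joints at [-0.949, 0.385, 0.008, 0, -1.194, -0.259], TCP at [0.222, -0.584, 0.241] pointing down, gripper open.
Joint ranges: [-3.14, 3.14], [-1.21, 2.06], [-1.07, 1.41], [-3.16, 2.05], [-2.99, -0.16], [-3.1, 3.1]. Speed limits (rad/s): [2.79, 2.79, 3.14, 3.14, 3.14, 3.14].

INTERFACE

Orientations are given as a unit quaternion [x, y, z, w].
In Python, from cell import r gives the robot as it stands.
- The arm moves only by the tool play_rows, never from a script. Its argument "plan" is a list of rows, each a list of 3 entries, a list of its own where there are three numbers: the shift along the tool's x, y, z in m, then the turn, a rotation vector about the tool's x, y, z in rad, then the opening, from -1 (shut) to 1 (fully open). A call has 1 to 10 rows; each row is the pose to reach, as a shift and turn from the pose commanded when the call began, along the tool's axes at that moment; what a row does not reach only later rows make up. A row lasts 1/10 s, in which the tool goes at most 50 mm and 8.59 degrees, less where a joint would pass 70% of its speed; a pose out of reach is approached as far as the arm can. A call with a gripper value outside its range is refused whole. The fingers move at their own pace and stop on an object; the grip force is fixed at half the most. Time passes only in rows, so rows that repeat a pose let the fingers close. It gives the time, the measured TCP pose, the force, the opening and the grip force at its end, in the units of the state.
- r.get_state(): the state, without advancing time (a new reading comes with each control period).
- r.camera(name): name is "scene" or "side" or "wrist"; returns a dict with "frame" (384x512x3 uint8, red, green, blue), "fx", "fy", "cx", "cy" (pixels), "k1" (the pictures are not rectified: a ray, as slopes to the right and down, at radius r is drawn at 1 + k1 r^2 times it, then the intrinsics apply), "extrinsics" (4x4, takes a point from world to camera coordinates). Camera axes: x right, y down, z forward; pixel columns grow to the right and rows downward; lengths in m; the calibration is good to about 2 mm. A picture is of the moment at which its call begins. There is no depth.
- r.job_done(): hands the job in; it is judged then, once.
Trained networks look in the newest picture that a camera, given by its name, has taken for a name from the list of things; names that differ only in an ending like _2 or _b are one class to them, and where a whole thing is asked for, a point or a joint stands for the part that bears it (a point fixed in the world has none). Each returns a list of dicts, best first, with "score" (0 to 1); they miss things now and then, are a little off and sometimes report something else, mostly with a low value. They report only what shows in the picture. A call takes as long as a camera call. They do not tell look-alikes from the thing itself.
- r.trace(camera, target): "region" (384x512 bool, what is visible of it) and "extent" ([left, top, right, bottom] in pixels, round what is visible of it).
- r.place_of(camera, target): "centre" ([column, row] in pixels: a listed point, or the origin of a listed thing).
The state is a dict: "clock": time; "joint_positions": joint angles; "dq": joint speeds; "tau": joint torques, N m; "ee_pos": TCP position; "orientation": TCP orientation; "ft_force": force on the tool from outside, world axes, zero at the start; "ft_torque": the same for the moment, N m; "finger_gap": opening from 0.0 (shut) to 1.0 (fully open); "grip_force": force on a finger pad.
Only numpy, scipy, OpenCV 4.12 (cv2) and the standard library are available. Lean on these libraries where they do the work, as an engineer would, in place of code of your own. Each camera call takes 0.05 s, during which the arm holds its last target. There are 200 camera calls.

TASK

The lathe's next two jobs are being recorded by the overhead camera. Point at the plain bored sleeve from above, fingertips just over the middle of its top (a few centimetres at most), and stay there for about two seconds; then point at the flanged bush in the same way, and then press the push button on the recorder box fully down with the fingertips and back off. Touch or lift none of the turned parts, the oil can or the wooden block, and do not come down over the other two parts.

Things in the scene. Friction and masses are not known exactly. Their poses are not given: they have to be found in the camera images.
- tray: Green sheet-metal tray, 240 (x) by 320 (y) by 16 mm high, walls and floor 5 mm thick, fixed to the bench. Origin at the centre of its underside. The four steel turned parts stand in it, in any order, 80 mm or more apart.
- sleeve: The plain bored sleeve: a bright steel tube with straight sides, outside diameter 50 mm, through bore 34 mm, 60 mm high, loose, 0.35 to 0.7 kg. It rests on the tray floor, upright. Origin at the centre of its underside, z up.
- sleeve_top (a point): Centre of the sleeve's open upper end (in the middle of the bore), 60 mm above its underside.
- bush: The flanged bush: steel, a flange 60 mm in diameter and 10 mm thick at the bottom, above it a tube 36 mm in outside diameter, bore 20 mm, 42 mm high in all, loose. It rests on the tray floor, upright. Origin at the centre of its underside, z up.
- bush_top (a point): Centre of the bush's open upper end, 42 mm above its underside.
- slug: Solid steel slug without a bore, 50 mm in diameter, 45 mm high, loose. Not wanted: leave alone. It rests on the tray floor, upright. Origin at the centre of its underside.
- slug_top (a point): Centre of the slug's upper face.
- shaft: Stepped steel shaft standing on its thick end: diameters 40, 26 and 16 mm, 85 mm high, loose. Not wanted: leave alone. It rests on the tray floor, upright. Origin at the centre of its underside.
- shaft_top (a point): Centre of the shaft's upper end, 85 mm above its underside.
- recorder: Recorder box, grey painted steel with an aluminium cover, 126 by 116 mm and 70 mm high, fixed to the bench, to the left or right of the tray. The push button stands in the middle of its top; a short steel conduit leaves its +x side. Origin at the centre of its underside.
- record_top (a point): Centre of the upper face of the black push button on the recorder box; the button is 36 mm in diameter, in a round steel housing, and goes straight down.
- record (a joint): Travel of the push button: 0 when up, 0.006 m when fully down (about 5 N); it springs back up when released.
- oilcan: Aluminium oil can with a bent brass spout, 72 mm in diameter, 143 mm high with its spout, the spout reaching 48 mm out along its own x; loose, on the bench on the other side of the tray from the recorder box. Bystander. Origin at the centre of its underside.
- gaugeblock: Pale wooden block with three holes in its top, 50 by 120 by 45 mm, loose, beyond the tray. Bystander. Origin at the centre of its underside.
Mind the look-alikes: they are no part of the job. What is shaped like the recorder but blue, green or turquoise is not meant.

How it is judged:
On the way, in this order (a step that is already met when the one before it is completed fails the run):
1. The pointer dwells above the sleeve: TCP within 20 mm sideways of its top centre and 15 to 75 mm above it (horizontal distance between the grasp point and sleeve_top below 0.02 m and z of the grasp point in the frame of sleeve_top between 0.015 and 0.075 m), for 1.6 s.
2. Then it dwells above the flanged bush in the same way (horizontal distance between the grasp point and bush_top below 0.02 m and z of the grasp point in the frame of bush_top between 0.015 and 0.075 m), for 1.6 s.
3. The fingertips press the recorder's button down (over 4.5 mm) (value of joint record above 0.0045 m and contact force between the fingers and recorder above 0.5 N), for 0.05 s.
At the end, for the whole second after the job is handed in: The button is up again (under 1.5 mm), and the four turned parts, the oil can and the wooden block stand upright (within 0.1 rad), at rest, within 6 mm of where they began (value of joint record below 0.0015 m and distance of each of sleeve, bush, slug, shaft, oilcan, gaugeblock from where it was at the start of the episode below 0.006 m and angle between each of sleeve, bush, slug, shaft, oilcan, gaugeblock's own z axis and vertical below 0.1 rad and linear speed of each of sleeve, bush, slug, shaft, oilcan, gaugeblock below 0.02 m/s); the robot touches nothing.
It fails at once if The robot touches a turned part, the oil can or the wooden block (contact force between any of the fingers, the arm and sleeve above 0.3 N or contact force between any of the fingers, the arm and bush above 0.3 N or contact force between any of the fingers, the arm and slug above 0.3 N or contact force between any of the fingers, the arm and shaft above 0.3 N or contact force between any of the fingers, the arm and oilcan above 0.3 N or contact force between any of the fingers, the arm and gaugeblock above 0.3 N).
It fails at once if A turned part, the oil can or the block is shifted or lifted by more than 8 mm (distance of any of sleeve, bush, slug, shaft, oilcan, gaugeblock from where it was at the start of the episode above 0.008 m).
It fails at once if The tool comes down over the slug or the shaft (TCP within 20 mm sideways and less than 60 mm above its top) ((horizontal distance between the grasp point and slug_top below 0.02 m and z of the grasp point in the frame of slug_top below 0.06 m) or (horizontal distance between the grasp point and shaft_top below 0.02 m and z of the grasp point in the frame of shaft_top below 0.06 m)).
It also fails if it takes over 48 s, if anything falls off the work surface, if the arm or the gripper's body presses on something with over 40 N, if the wrist force passes 120 N, or if a joint passes its speed limit or range.

## Working session

There is one attempt and no reset: what is moved stays moved. The work goes in short steps, Python scripts to look and compute and a tool call to move; the robot and the scene stay as the last step left them, time stands still between calls to the robot, and variables do not carry over. Pictures are saved under pics/ and viewed, at most 10 in all, crops included, and the job is handed in when it is done.

Besides the shell and the picture viewer there is one more tool, called by a JSON object that holds its "fn" and its "kwargs", one argument or row to a line. play_rows: Moves the arm, as the interface text tells. Its arguments: {"type":"object","properties":{"plan":{"type":"array"}},"required":["plan"]}

```bash
mkdir -p pics
cat > h.py <<'E'
import numpy as np, cv2
from cell import r
def ray(c,px):
    K=np.array([[c['fx'],0,c['cx']],[0,c['fy'],c['cy']],[0,0,1.]])
    d=np.array([c['k1'],0,0,0,0.])
    u=cv2.undistortPoints(np.array([[px]],float),K,d)[0,0]
    E=np.array(c['extrinsics']);R=E[:3,:3];t=E[:3,3]
    return -R.T@t, R.T@np.array([u[0],u[1],1.])
def tri(rays):
    A=np.zeros((3,3));b=np.zeros(3)
    for o,d in rays:
        d=d/np.linalg.norm(d);P=np.eye(3)-np.outer(d,d);A+=P;b+=P@o
    x=np.linalg.solve(A,b)
    return x,[float(np.linalg.norm((np.eye(3)-np.outer(d,d)/(d@d))@(x-o))) for o,d in rays]
def atz(ray,z):
    o,d=ray;return o+d*(z-o[2])/d[2]
E
python3 - <<'E'
from h import *
H=dict(sleeve_top=.065,bush_top=.047,slug_top=.05,shaft_top=.09,record_top=.08,oilcan=0,gaugeblock=0,tray=0)
np.set_printoptions(precision=3,suppress=True)
for n in('scene','side','wrist'):
    c=r.camera(n);cv2.imwrite(f'pics/{n}0.png',c['frame'][:,:,::-1])
    print(n,-np.array(c['extrinsics'])[:3,:3].T@np.array(c['extrinsics'])[:3,3])
    for t,z in H.items():
        for q in r.place_of(n,t)[:4]:
            print(t,round(q['score'],2),np.round(q['centre'],1),atz(ray(c,q['centre']),z))
a=cv2.imread('pics/scene0.png');cv2.imwrite('pics/scene0b.png',cv2.resize(a,(800,600)))
a=cv2.imread('pics/side0.png');cv2.imwrite('pics/side0b.png',cv2.resize(a,(800,600)))
print(r.get_state())
E
```

```text
scene [ 1.365 -0.466  0.978]
sleeve_top 0.62 [269.9 213.6] [ 0.605 -0.086  0.065]
bush_top 0.46 [257.5 200.3] [ 0.518 -0.089  0.047]
shaft_top 0.57 [317.1 197.2] [0.628 0.071 0.09 ]
record_top 0.67 [117.7 218.2] [ 0.428 -0.526  0.08 ]
record_top 0.49 [296.3 131.6] [0.271 0.195 0.08 ]
record_top 0.48 [172. 160.] [ 0.225 -0.293  0.08 ]
record_top 0.43 [194.3 208.3] [ 0.492 -0.298  0.08 ]
oilcan 0.88 [345.8 166.7] [0.459 0.311 0.   ]
gaugeblock 0.69 [307.  265.2] [ 0.79  -0.053  0.   ]
tray 0.67 [288.3 210.6] [0.566 0.003 0.   ]
side [0.218 0.484 0.724]
sleeve_top 0.71 [215.9 191.1] [ 0.609 -0.089  0.065]
sleeve_top 0.63 [162.9 195.1] [ 0.728 -0.007  0.065]
sleeve_top 0.6 [167.3 354.9] [0.458 0.336 0.065]
sleeve_top 0.46 [210.5 250.6] [0.515 0.089 0.065]
bush_top 0.69 [244.7 206.3] [ 0.52  -0.091  0.047]
slug_top 0.58 [207.9 252. ] [0.525 0.086 0.05 ]
shaft_top 0.52 [175.3 220.8] [0.626 0.069 0.09 ]
record_top 0.86 [287.7 335.4] [0.273 0.2   0.08 ]
record_top 0.57 [360.1 175.5] [ 0.27  -0.329  0.08 ]
record_top 0.46 [288.8 152.8] [ 0.493 -0.327  0.08 ]
record_top 0.46 [247.1 206.8] [ 0.499 -0.064  0.08 ]
oilcan 0.75 [169.5 355.8] [0.476 0.32  0.   ]
gaugeblock 0.67 [162.5 193.9] [ 0.782 -0.059  0.   ]
tray 0.86 [215.8 231. ] [ 0.566 -0.012  0.   ]
wrist [ 0.149 -0.613  0.385]
{'clock': 1.35, 'joint_positions': array([-0.949,  0.385,  0.008,  0.   , -1.194, -0.259]), 'dq': array([ 0.   ,  0.001, -0.002,  0.002, -0.   , -0.   ]), 'tau': array([ -0.001, -39.047,  18.762,   4.225,   0.015,  -0.   ]), 'ee_pos': array([ 0.222, -0.584,  0.241]), 'orientation': array([-0.18 ,  0.984,  0.   , -0.   ]), 'ft_force': array([-0.053,  0.54 , -0.198]), 'ft_torque': array([0.013, 0.038, 0.007]), 'grip_force': 0.0, 'finger_gap': 1.001188857263464}
```

View pics/scene0b.png

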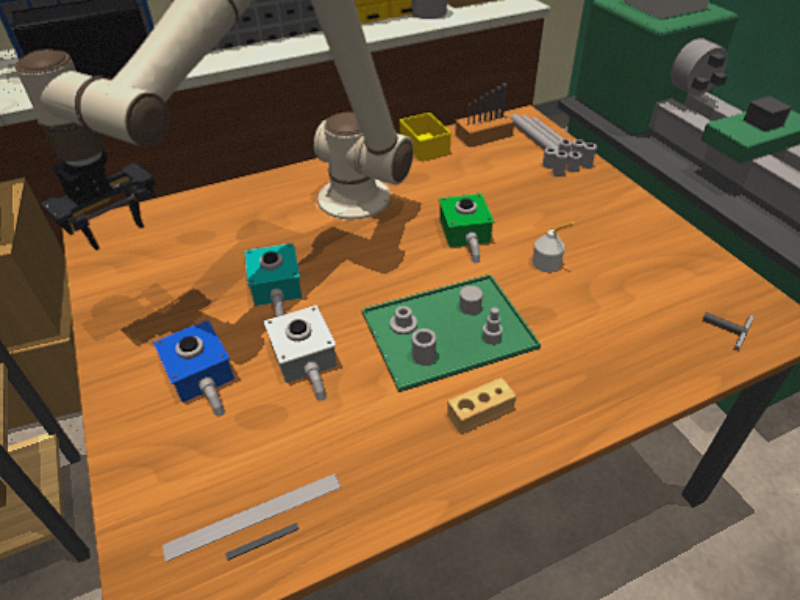

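View pics/side0b.png

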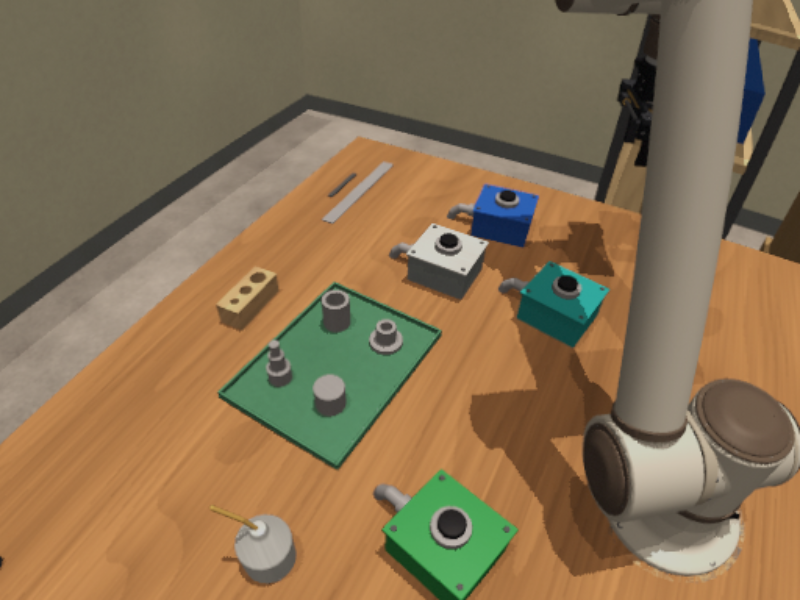

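The scene picture shows the sleeve at (425,338), bush (403,317), slug (471,297) and shaft (493,325). The white-topped grey recorder is at (298,328); the blue, turquoise and green boxes are look-alikes. In the side picture the sleeve is at (336,300), the bush at (386,330) and the recorder button at (448,241).

Run:
```python
from h import *
np.set_printoptions(precision=4,suppress=True)
a=r.camera('scene');b=r.camera('side')
def dark(c,p):
    f=c['frame'];x,y=map(int,p);w=14
    g=f[y-w:y+w,x-w:x+w].max(2);n,l,s,m=cv2.connectedComponentsWithStats((g<60).astype(np.uint8))
    i=min((i for i in range(1,n) if s[i,4]>15),key=lambda i:np.hypot(*(m[i]-w)));print(s[i]);return m[i]+[x-w,y-w]
pa,pb=dark(a,(191,210)),dark(b,(287,154));print('rec',pa,pb,tri([ray(a,pa),ray(b,pb)]))
for n,p,q in(('sleeve',(269.9,213.6),(215.9,191.1)),('bush',(257.5,200.3),(244.7,206.3)),('shaft',(317.1,197.2),(175.3,220.8))):
    print(n,tri([ray(a,p),ray(b,q)]))
print('slug',atz(ray(b,(207.9,252)),.05))
```

```text
[ 9  9 10  9 76]
[ 8 10 12  9 85]
rec [190.4079 209.0921] [286.7765 153.9412] (array([ 0.4942, -0.3112,  0.0853]), [0.0006925337858396069, 0.0006925337858397642])
sleeve (array([ 0.6073, -0.0873,  0.0674]), [5.9557655926223376e-05, 5.955765592632287e-05])
bush (array([ 0.5192, -0.0898,  0.0486]), [3.777811601349026e-05, 3.77781160134905e-05])
shaft (array([0.6272, 0.0701, 0.09  ]), [0.0014704688444619775, 0.0014704688444620493])
slug [0.5249 0.0864 0.05  ]
```

{"fn": "play_rows", "kwargs": {
  "plan": [
    [[-0.04,0.025,0],[0,0,0],-1],
    [[-0.08,0.05,0],[0,0,0],-1],
    [[-0.12,0.075,0],[0,0,0],-1],
    [[-0.16,0.1,0],[0,0,0],-1],
    [[-0.2,0.123,0],[0,0,0],-1],
    [[-0.24,0.147,0],[0,0,0],-1],
    [[-0.28,0.172,0],[0,0,0],-1],
    [[-0.32,0.196,0],[0,0,0],-1],
    [[-0.36,0.221,0],[0,0,0],-1],
    [[-0.4,0.245,0],[0,0,0],-1]
  ]
}}

```text
clock: 2.45
ee_pos: [0.5098, -0.2115, 0.2417]
orientation: [-0.181, 0.984, -0.0, 0.0]
ft_force: [0.6, 0.3, -0.7]
finger_gap: 0.169
grip_force: 0.0
```

{"fn": "play_rows", "kwargs": {
  "plan": [
    [[-0.04,0.025,0],[0,0,0],-1],
    [[-0.08,0.05,0],[0,0,0],-1],
    [[-0.11,0.068,0],[0,0,0],-1],
    [[-0.136,0.084,0],[0,0,0],-1],
    [[-0.136,0.084,0],[0,0,0],-1],
    [[-0.136,0.084,0],[0,0,0],-1],
    [[-0.136,0.084,0],[0,0,0],-1],
    [[-0.136,0.084,0],[0,0,0],-1]
  ]
}}

```text
clock: 3.25
ee_pos: [0.6056, -0.0874, 0.2415]
orientation: [-0.18, 0.984, -0.0, 0.0]
ft_force: [-0.6, -1.4, -0.3]
finger_gap: 0.005
grip_force: 0.0
```

Run:
```python
from h import *
np.set_printoptions(precision=4,suppress=True)
c=r.camera('wrist');cv2.imwrite('pics/w1.png',c['frame'][:,:,::-1])
E=np.array(c['extrinsics'])
K=np.array([[c['fx'],0,c['cx']],[0,c['fy'],c['cy']],[0,0,1.]])
for n,p in dict(sleeve_top=(.607,-.087,.066),bush_top=(.519,-.09,.048)).items():
    print(n,cv2.projectPoints(np.array([p]),cv2.Rodrigues(E[:3,:3])[0],E[:3,3],K,np.array([c['k1'],0,0,0]))[0].ravel())
    for q in r.place_of('wrist',n)[:2]: print(q['score'],q['centre'],atz(ray(c,q['centre']),p[2]))
```

```text
sleeve_top [256.428  178.7419]
0.72 [253.2, 183.0] [ 0.6122 -0.0885  0.066 ]
bush_top [285.2916  91.5821]
0.59 [294.0, 80.6] [ 0.5065 -0.0859  0.048 ]
```

View pics/w1.png

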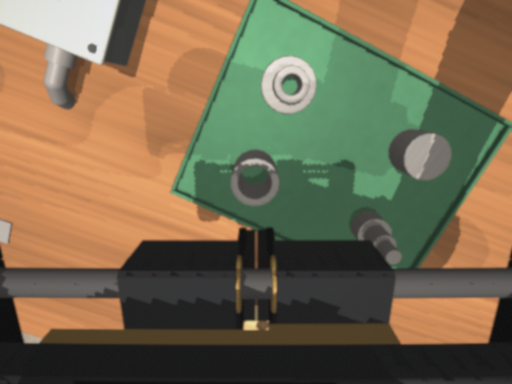

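The wrist picture shows the sleeve's ring at about (255,183) and the bush's at (290,85). This agrees with the two-view positions to within about 5 mm. The shaft is at the lower right, near (385,250), clear of the descent.

{"fn": "play_rows", "kwargs": {
  "plan": [
    [[-0.004,-0.001,0.03],[0,0,0],-1],
    [[-0.004,-0.001,0.06],[0,0,0],-1],
    [[-0.004,-0.001,0.09],[0,0,0],-1],
    [[-0.004,-0.001,0.115],[0,0,0],-1],
    [[-0.004,-0.001,0.128],[0,0,0],-1],
    [[-0.004,-0.001,0.128],[0,0,0],-1],
    [[-0.004,-0.001,0.128],[0,0,0],-1],
    [[-0.004,-0.001,0.128],[0,0,0],-1],
    [[-0.004,-0.001,0.128],[0,0,0],-1],
    [[-0.004,-0.001,0.128],[0,0,0],-1]
  ]
}}

```text
clock: 4.4
ee_pos: [0.6107, -0.086, 0.1143]
orientation: [-0.18, 0.984, -0.0, 0.001]
ft_force: [-0.1, 0.2, 0.6]
finger_gap: 0.002
grip_force: 0.0
```

{"fn": "play_rows", "kwargs": {
  "plan": [
    [[0,0,0],[0,0,0],-1],
    [[0,0,0],[0,0,0],-1],
    [[0,0,0],[0,0,0],-1],
    [[0,0,0],[0,0,0],-1],
    [[0,0,0],[0,0,0],-1],
    [[0,0,0],[0,0,0],-1],
    [[0,0,0],[0,0,0],-1],
    [[0,0,0],[0,0,0],-1],
    [[0,0,0],[0,0,0],-1],
    [[0,0,0],[0,0,0],-1]
  ]
}}

```text
clock: 5.4
ee_pos: [0.6103, -0.086, 0.1132]
orientation: [-0.18, 0.984, -0.0, -0.0]
ft_force: [-0.5, -0.0, 0.4]
finger_gap: 0.005
grip_force: 0.0
```

{"fn": "play_rows", "kwargs": {
  "plan": [
    [[0,0,0],[0,0,0],-1],
    [[0,0,0],[0,0,0],-1],
    [[0,0,0],[0,0,0],-1],
    [[0,0,0],[0,0,0],-1],
    [[0,0,0],[0,0,0],-1],
    [[0,0,0],[0,0,0],-1],
    [[0,0,0],[0,0,0],-1],
    [[0,0,0],[0,0,0],-1],
    [[0,0,0],[0,0,0],-1],
    [[0,0,0],[0,0,0],-1]
  ]
}}

```text
clock: 6.4
ee_pos: [0.6103, -0.086, 0.1133]
orientation: [-0.18, 0.984, 0.0, -0.0]
ft_force: [-0.0, 0.2, -0.2]
finger_gap: 0.004
grip_force: 0.0
```

Run:
```python
from h import *
a=r.camera('scene')['frame'];b=r.camera('side')['frame']
f=lambda im,x,y:cv2.resize(im[y-50:y+50,x-50:x+50],(400,400))
cv2.imwrite('pics/c2.png',np.hstack([f(a,272,205),f(b,216,185)])[:,:,::-1])
print(r.get_state()['ee_pos'])
```

```text
[ 0.61026698 -0.08598067  0.11326246]
```

View pics/c2.png

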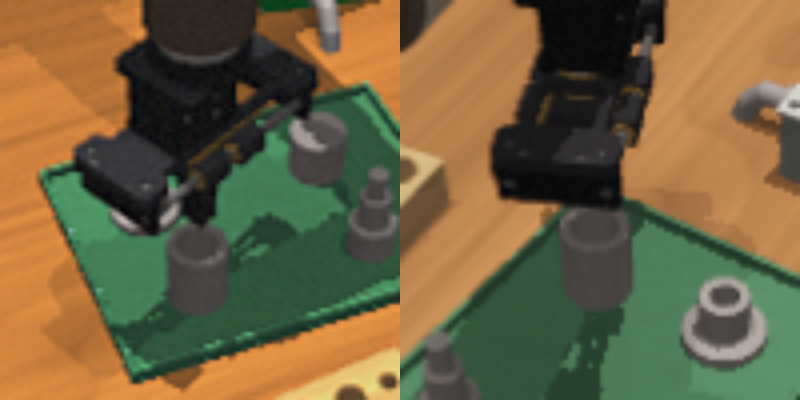

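Both crops show the closed fingertips directly over the sleeve's bore and the parts undisturbed: tips at about (200,215) on the left, hand above (597,215) on the right. Next the bush.

{"fn": "play_rows", "kwargs": {
  "plan": [
    [[0.03,0.01,0],[0,0,0],-1],
    [[0.06,0.02,0],[0,0,0],-1],
    [[0.089,0.03,0],[0,0,0],-1],
    [[0.089,0.03,0.008],[0,0,0],-1],
    [[0.089,0.03,0.015],[0,0,0],-1],
    [[0.089,0.03,0.015],[0,0,0],-1],
    [[0.089,0.03,0.015],[0,0,0],-1],
    [[0.089,0.03,0.015],[0,0,0],-1],
    [[0.089,0.03,0.015],[0,0,0],-1],
    [[0.089,0.03,0.015],[0,0,0],-1]
  ]
}}

```text
clock: 7.5
ee_pos: [0.5168, -0.0895, 0.0983]
orientation: [-0.18, 0.984, -0.0, 0.0]
ft_force: [0.5, 0.6, -1.4]
finger_gap: 0.006
grip_force: 0.0
```

{"fn": "play_rows", "kwargs": {
  "plan": [
    [[0,0,0],[0,0,0],-1],
    [[0,0,0],[0,0,0],-1],
    [[0,0,0],[0,0,0],-1],
    [[0,0,0],[0,0,0],-1],
    [[0,0,0],[0,0,0],-1],
    [[0,0,0],[0,0,0],-1],
    [[0,0,0],[0,0,0],-1],
    [[0,0,0],[0,0,0],-1],
    [[0,0,0],[0,0,0],-1],
    [[0,0,0],[0,0,0],-1]
  ]
}}

```text
clock: 8.5
ee_pos: [0.5164, -0.0895, 0.0982]
orientation: [-0.18, 0.984, 0.0, 0.0]
ft_force: [-0.0, 0.6, 0.1]
finger_gap: 0.004
grip_force: 0.0
```

{"fn": "play_rows", "kwargs": {
  "plan": [
    [[0,0,0],[0,0,0],-1],
    [[0,0,0],[0,0,0],-1],
    [[0,0,0],[0,0,0],-1],
    [[0,0,0],[0,0,0],-1],
    [[0,0,0],[0,0,0],-1],
    [[0,0,0],[0,0,0],-1],
    [[0,0,0],[0,0,0],-1],
    [[0,0,0],[0,0,0],-1],
    [[0,0,0],[0,0,0],-1],
    [[0,0,0],[0,0,0],-1]
  ]
}}

```text
clock: 9.5
ee_pos: [0.5164, -0.0895, 0.0983]
orientation: [-0.18, 0.984, 0.0, -0.0]
ft_force: [0.6, -0.4, -0.1]
finger_gap: 0.007
grip_force: 0.0
```

Run:
```python
from h import *
a=r.camera('scene')['frame'];b=r.camera('side')['frame']
f=lambda im,x,y:cv2.resize(im[y-50:y+50,x-50:x+50],(400,400))
cv2.imwrite('pics/c3.png',np.hstack([f(a,260,195),f(b,240,195)])[:,:,::-1])
print(r.get_state()['ee_pos'])
```

```text
[ 0.51643017 -0.08953079  0.09826   ]
```

View pics/c3.png

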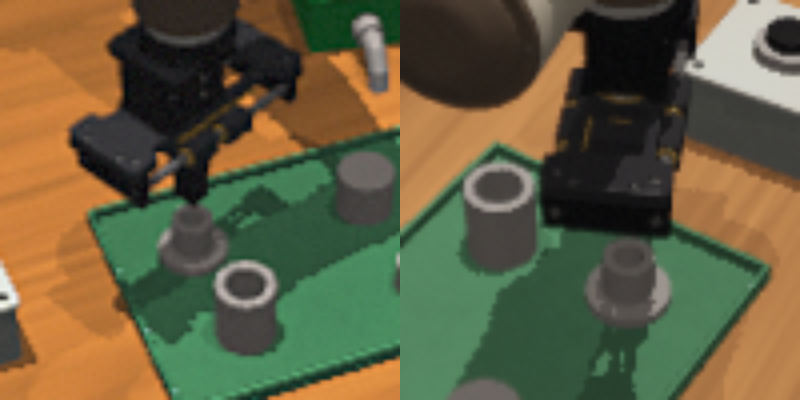

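The tips sit right over the bush's bore, at about (193,205) on the left, and nothing has moved. Next I rise and go over to the recorder.

{"fn": "play_rows", "kwargs": {
  "plan": [
    [[0,0,-0.04],[0,0,0],-1],
    [[0,0,-0.08],[0,0,0],-1],
    [[0.02,-0.04,-0.08],[0,0,0],-1],
    [[0.04,-0.08,-0.08],[0,0,0],-1],
    [[0.06,-0.12,-0.08],[0,0,0],-1],
    [[0.08,-0.16,-0.08],[0,0,0],-1],
    [[0.099,-0.199,-0.08],[0,0,0],-1],
    [[0.099,-0.199,-0.08],[0,0,0],-1],
    [[0.099,-0.199,-0.08],[0,0,0],-1],
    [[0.099,-0.199,-0.08],[0,0,0],-1]
  ]
}}

```text
clock: 10.6
ee_pos: [0.4944, -0.3101, 0.1781]
orientation: [-0.181, 0.984, 0.0, -0.0]
ft_force: [0.7, -0.1, 0.8]
finger_gap: 0.004
grip_force: 0.0
```

Run:
```python
from h import *
c=r.camera('wrist');f=c['frame'];cv2.imwrite('pics/w4.png',f[:,:,::-1])
for q in r.place_of('wrist','record_top')[:3]: print(q['score'],q['centre'],atz(ray(c,q['centre']),.083))
print(r.get_state()['ee_pos'])
```

```text
0.86 [256.6, 206.1] [ 0.49709538 -0.30917017  0.083     ]
[ 0.49473863 -0.30961241  0.17839034]
```

View pics/w4.png

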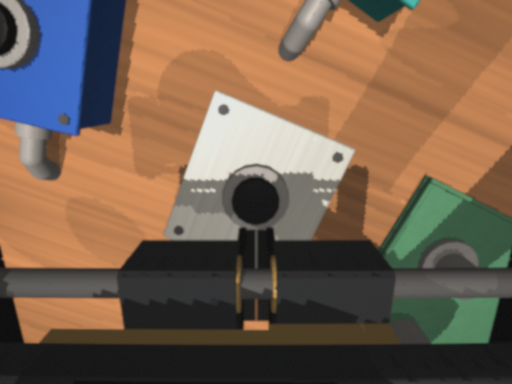

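The wrist picture shows the black button at (256,200) on the white-topped recorder, directly under the tool.

{"fn": "play_rows", "kwargs": {
  "plan": [
    [[-0.001,0,0.03],[0,0,0],-1],
    [[-0.001,0,0.055],[0,0,0],-1],
    [[-0.001,0,0.064],[0,0,0],-1],
    [[-0.001,0,0.067],[0,0,0],-1],
    [[-0.001,0,0.069],[0,0,0],-1],
    [[-0.001,0,0.071],[0,0,0],-1],
    [[-0.001,0,0.073],[0,0,0],-1],
    [[-0.001,0,0.073],[0,0,0],-1]
  ]
}}

```text
clock: 11.5
ee_pos: [0.4962, -0.3104, 0.1063]
orientation: [-0.181, 0.984, -0.001, 0.001]
ft_force: [0.6, 2.9, 4.5]
finger_gap: 0.009
grip_force: 2.1
```

{"fn": "play_rows", "kwargs": {
  "plan": [
    [[0,0,0.002],[0,0,0],-1],
    [[0,0,0.003],[0,0,0],-1],
    [[0,0,0.003],[0,0,0],-1]
  ]
}}

```text
clock: 11.8
ee_pos: [0.4963, -0.3105, 0.105]
orientation: [-0.181, 0.984, -0.001, 0.001]
ft_force: [-2.8, 4.4, 14.2]
finger_gap: 0.002
grip_force: 7.1
```

{"fn": "play_rows", "kwargs": {
  "plan": [
    [[0,0,0.002],[0,0,0],-1],
    [[0,0,0.003],[0,0,0],-1],
    [[0,0,0.003],[0,0,0],-1]
  ]
}}

```text
clock: 12.1
ee_pos: [0.4964, -0.3106, 0.1047]
orientation: [-0.181, 0.983, -0.001, 0.001]
ft_force: [-6.6, 9.2, 27.5]
finger_gap: 0.009
grip_force: 13.6
```

Run:
```python
from h import *
a=r.camera('scene')['frame'];b=r.camera('side')['frame']
f=lambda im,x,y:cv2.resize(im[y-25:y+25,x-25:x+25],(400,400),interpolation=cv2.INTER_CUBIC)
cv2.imwrite('pics/c5.png',np.hstack([f(a,191,205),f(b,287,150)])[:,:,::-1])
```

```text
(no output)
```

View pics/c5.png

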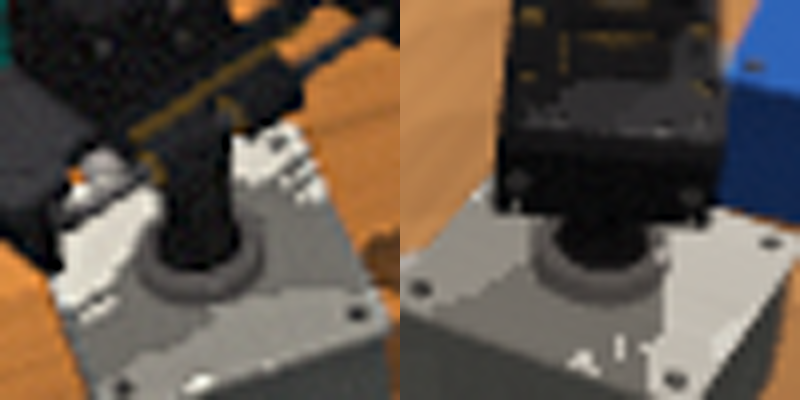

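The fingertips are centred on the button inside its housing. As I back off, I check force against height to confirm the full 6 mm stroke.

{"fn": "play_rows", "kwargs": {
  "plan": [
    [[0,0,-0.005],[0,0,0],-1],
    [[0,0,-0.005],[0,0,0],-1]
  ]
}}

```text
clock: 12.4
ee_pos: [0.4964, -0.3107, 0.1061]
orientation: [-0.181, 0.984, -0.001, 0.002]
ft_force: [-0.4, 2.4, 4.7]
finger_gap: 0.003
grip_force: 2.1
```

{"fn": "play_rows", "kwargs": {
  "plan": [
    [[0,0,-0.002],[0,0,0],-1],
    [[0,0,-0.002],[0,0,0],-1]
  ]
}}

```text
clock: 12.6
ee_pos: [0.4964, -0.3107, 0.1068]
orientation: [-0.181, 0.984, -0.001, 0.001]
ft_force: [1.8, 1.4, 3.7]
finger_gap: 0.007
grip_force: 1.9
```

{"fn": "play_rows", "kwargs": {
  "plan": [
    [[0,0,-0.002],[0,0,0],-1],
    [[0,0,-0.002],[0,0,0],-1]
  ]
}}

```text
clock: 12.8
ee_pos: [0.4961, -0.3107, 0.1084]
orientation: [-0.181, 0.984, -0.0, 0.001]
ft_force: [2.2, -0.0, 1.7]
finger_gap: 0.01
grip_force: 1.4
```

{"fn": "play_rows", "kwargs": {
  "plan": [
    [[0,0,-0.002],[0,0,0],-1],
    [[0,0,-0.002],[0,0,0],-1]
  ]
}}

```text
clock: 13.0
ee_pos: [0.4952, -0.3105, 0.1101]
orientation: [-0.18, 0.984, 0.0, -0.0]
ft_force: [1.7, -0.4, 1.5]
finger_gap: 0.006
grip_force: 1.0
```

{"fn": "play_rows", "kwargs": {
  "plan": [
    [[0,0,-0.002],[0,0,0],-1],
    [[0,0,-0.002],[0,0,0],-1]
  ]
}}

```text
clock: 13.2
ee_pos: [0.4943, -0.3101, 0.1116]
orientation: [-0.18, 0.984, 0.001, -0.001]
ft_force: [-0.8, -0.4, -0.2]
finger_gap: 0.005
grip_force: 0.0
```

The force falls to zero over about 6 mm, which is the full spring stroke. Backing off.

{"fn": "play_rows", "kwargs": {
  "plan": [
    [[0,0,-0.03],[0,0,0],-1],
    [[0,0,-0.06],[0,0,0],-1],
    [[0,0,-0.09],[0,0,0],-1],
    [[0,0,-0.1],[0,0,0],-1],
    [[0,0,-0.1],[0,0,0],-1],
    [[0,0,-0.1],[0,0,0],-1],
    [[0,0,-0.1],[0,0,0],-1]
  ]
}}

```text
clock: 13.9
ee_pos: [0.4943, -0.3099, 0.2101]
orientation: [-0.18, 0.984, 0.001, -0.002]
ft_force: [0.1, -0.2, -0.7]
finger_gap: 0.001
grip_force: 0.0
```

```bash
python3 -c "
from cell import r
print(r.get_state()['ee_pos']);print(r.job_done())"
```

```text
[ 0.4943428 -0.3099024  0.2101447]
the job is handed in; nothing more can be done
None
```

I pointed at the sleeve and then the bush for about two seconds each, pressed the recorder's button fully down, backed off, and handed the job in at about 14 s; the hand-in returned no verdict.

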